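# Gauge the spare drawer glides and sort them

### The arm

A 7-joint arm with a two-finger parallel gripper is mounted at the origin on the work surface. World frame = base frame: x ahead of the robot, y to its left, z up, the work surface at z = 0. Lengths are in m, angles in rad, forces in N, time in s.
With the tool pointing down it reaches from about 0.4 to 0.875 m from the base axis. Payload 19.3 kg.
Tool frame: the origin (TCP) lies at the very end of the fingers, on their centre line; the grasp point (between the pads) lies 19 mm behind it; z points along the fingers, y is the direction in which the jaws open and shut (so a half turn about z gives the same grasp; the last joint's range is limited). The gripper opens to 85 mm and grips with 20 to 120 N. Pads are 22 mm wide; open, the fingers measure 114 mm over their backs; the gripper's body (76 mm by 85 mm) begins 54 mm behind the grasp point. The pads swing forward as they close: fully open they stand 13 mm farther back than shut.
Start: joints at [-1.412, 0.521, -0.036, 1.599, 0.021, 1.021, -0.113], TCP at [0.142, 0.609, 0.231] pointing down, gripper open.
Joint ranges: [-2.91, 2.91], [-0.3, 2.13], [-1.5, 1.42], [0.17, 2.43], [-1.26, 4.41], [0.16, 1.93], [-2.52, 2.52]. Speed limits (rad/s): [1.89, 1.89, 2.39, 2.39, 3.01, 3.01, 3.01].

### API

Orientations are given as [roll, pitch, yaw] about the fixed x, y, z axes, in that order (R = Rz(yaw) Ry(pitch) Rx(roll)).
In Python, from workcell import bot, grab_frame, calibration, workorder gives the robot as it stands.
- The arm moves only by the tool move_arm, never from a script. Its arguments are lists of equal length, an entry for each row: "jaw": the closure in counts, from 0 (fully open) to 255 (shut); "dp": the shift along the tool's x, y, z in units of 800 mm (1.0 is 800 mm), a list of three; "rotation": the turn, a rotation vector about the tool's x, y, z in units of pi rad (1.0 is pi rad), a list of three. In form: {"jaw": [jaw, ...], "dp": [[dx, dy, dz], ...], "rotation": [[rx, ry, rz], ...]}. A call has 1 to 10 rows; each row shifts and turns the commanded pose from where the row before left it, along the tool's axes as they then stand; what a row does not reach is not made up. A row lasts 1/8 s, in which the tool goes at most 62.5 mm and 10.7 degrees, less where a joint would pass 70% of its speed; a pose out of reach is approached as far as the arm can. A call with a number of a shift or a turn outside -1 to 1 is refused whole. A call with a gripper value outside its range is refused whole. The fingers move at their own pace and stop on an object; "squeeze" is the grip in N (left out, the last holds). Time passes only in rows, so rows that do not move let the fingers close. It gives the time, the measured TCP pose, the force and the opening at its end, in the units of the state.
- bot.observe(): the state, without advancing time (a new reading comes with each control period).
- grab_frame(name): name is "scene" or "top" or "wrist"; returns the picture (400x640x3 uint8, blue, green, red); there is no depth.
- calibration(name): a dict with "camera_matrix" (3x3 intrinsics, pixels), "dist" ([k1, k2, p1, p2, k3] as OpenCV has them; the pictures are not rectified), "T" (4x4, takes a point from camera to world coordinates). Camera axes: x right, y down, z forward; pixel columns grow to the right and rows downward; lengths in m; the calibration is good to about 2 mm. A picture is of the moment at which its call begins: read the wrist's pose just before it. calibration takes no time and is no camera call; for the wrist camera it gives the pose at the moment of the call.
- workorder.job_done(): hands the job in, once; it reports no verdict.
The state is a dict: "clock": time; "qpos": joint angles; "qd": joint speeds; "joint_efforts": joint torques, N m; "position": TCP position; "tool_rot": TCP orientation; "force": force on the tool from outside, world axes, zero at the start; "moment": the same for the moment, N m; "grip_width": finger opening in m.
Only numpy, scipy, OpenCV 4.12 (cv2) and the standard library are available. Lean on these libraries where they do the work, as an engineer would, in place of code of your own. Each camera call takes 0.05 s, during which the arm holds its last target. There are 200 camera calls.

### The job

Try the two white glide sleeves one at a time on the grey runner gauge: lay a sleeve on the gauge's landing and push it along the channel onto the steel pin as far as it will go. A sleeve that goes fully home, pressing the red sprung buffer right in, is then laid flat in the sliding divider tray; one that jams part-way is put in the green bowl, and each is put away before the other is tried. Leave the cup, plates and fork where they are.

Things in the scene. Friction and masses are not known exactly. Their poses are not given: they have to be found in the camera images.
- sleeve_a: White nylon glide sleeve, a square bar 70 long (its x axis), 32 wide and high, with a 19 round bore lengthwise; ends alike, about 60 g. Origin: centre of its underside. Starts lying on the drawer floor. The two look the same; whether one goes fully onto the pin is found by trying it (a faulty bore is choked inside, 16 from either end).
- sleeve_b: White nylon glide sleeve, a square bar 70 long (its x axis), 32 wide and high, with a 19 round bore lengthwise; ends alike, about 60 g. Origin: centre of its underside. Starts lying on the drawer floor. The two look the same; whether one goes fully onto the pin is found by trying it (a faulty bore is choked inside, 16 from either end).
- sleeve_a_mid (a point): Centre of sleeve_a, 16 above its underside.
- sleeve_b_mid (a point): Centre of sleeve_b, 16 above its underside.
- gauge: Grey gauge fixed on the drawer floor; +x is the direction a sleeve is pushed, z up. Origin: underside, mid-width, at the channel front. Base plate 80 wide, 8 thick, x=-105 to +97; bare landing x=-105 to -15. Channel walls x=+2 to +80, 34 above the plate, 35 apart, with a flared mouth from x=-15 about 44 wide. At the push's end the buffer moves a good sleeve back 26 so its tail can be gripped.
- pin_tip (a point): Tapered tip of the gauge's steel pin (14 diameter), at gauge x=-8, 24 above the gauge's origin: level with the bore of a sleeve lying on the plate. The pin lies along gauge x on the channel's centre line, ends at x=+80. A sleeve pushed fully home has its tail end at about gauge x=-22; a choked one stops with it at about x=-62.
- buffer (a joint): Red sprung buffer block on the pin (30 wide, 28 high): 0 at rest with its face at gauge x=+22, 0.026 when pressed right in (face at x=+48); about 1 N at rest, 4 N right in.
- divider_in (a point): Centre of the inner floor of the brown wooden sliding divider tray (inside 110 along world x, 160 along world y, walls 29 high and 5 thick, inner floor 34 above the work surface); the tray stands anywhere along its runners in y and stays where it is left.
- bowl_in (a point): Centre of the inner floor of the green suction bowl, stuck to the drawer floor. Inner floor about 96 across and 6 above the drawer floor; inside width about 132 at the rim, which is 44 above the inner floor.
- cup: Steel sippy cup with orange lid, 70 across, 80 high, loose, upright on the drawer floor. Origin: centre of its underside.
- plates: Stack of four blue toddler plates, 152 across, 38 high. Origin: centre of its underside.
- fork: Yellow plastic toddler fork lying along its x axis, 133 long, 24 wide, 8 high. Origin: at its underside near the middle.
- drawer: Beech drawer 410 (x) by 1060 (y) outside with 14 thick walls whose top is 70 above the work surface; floor top 12 above the work surface. Origin: centre of its underside, at world x=565, y=30. Fixed.
Mind the look-alikes: they are no part of the job. Leave any black or blue look-alike of the sleeve_b alone.

How it is judged:
On the way, in this order (a step that is already met when the one before it is completed fails the run):
1. a first sleeve has been pushed onto the pin as far as it will go (((x of sleeve_a_mid in the frame of gauge above 0.006 m and y of sleeve_a_mid in the frame of gauge between -0.005 and 0.005 m and z of sleeve_a_mid in the frame of gauge between 0.02 and 0.028 m and angle between the x axis of sleeve_a and the x axis of gauge, either way round below 0.12 rad and value of joint buffer above 0.019 m) or (x of sleeve_b_mid in the frame of gauge above -0.031 m and y of sleeve_b_mid in the frame of gauge between -0.005 and 0.005 m and z of sleeve_b_mid in the frame of gauge between 0.02 and 0.028 m and angle between the x axis of sleeve_b and the x axis of gauge, either way round below 0.12 rad))), for 0.05 s.
2. with the first sleeve put away in its right place, the other has been pushed onto the pin as far as it will go ((((x of sleeve_a_mid in the frame of gauge above 0.006 m and y of sleeve_a_mid in the frame of gauge between -0.005 and 0.005 m and z of sleeve_a_mid in the frame of gauge between 0.02 and 0.028 m and angle between the x axis of sleeve_a and the x axis of gauge, either way round below 0.12 rad and value of joint buffer above 0.019 m) and (horizontal distance between sleeve_b_mid and bowl_in below 0.035 m and z of sleeve_b_mid in the frame of bowl_in between 0.008 and 0.042 m)) or ((x of sleeve_b_mid in the frame of gauge above -0.031 m and y of sleeve_b_mid in the frame of gauge between -0.005 and 0.005 m and z of sleeve_b_mid in the frame of gauge between 0.02 and 0.028 m and angle between the x axis of sleeve_b and the x axis of gauge, either way round below 0.12 rad) and (x of sleeve_a_mid in the frame of divider_in between -0.055 and 0.055 m and y of sleeve_a_mid in the frame of divider_in between -0.08 and 0.08 m and z of sleeve_a_mid in the frame of divider_in between 0.01 and 0.024 m)))), for 0.05 s.
At the end, for the whole second after the job is handed in: The sleeve that goes fully home lies flat inside the divider tray (centre within the tray walls, 10 to 24 mm above its inner floor); the sleeve that jams is in the green bowl (centre within 35 mm of the bowl's axis and 8 to 42 mm above its inner floor); both at rest, the gauge empty (x of sleeve_a_mid in the frame of divider_in between -0.055 and 0.055 m and y of sleeve_a_mid in the frame of divider_in between -0.08 and 0.08 m and z of sleeve_a_mid in the frame of divider_in between 0.01 and 0.024 m and horizontal distance between sleeve_b_mid and bowl_in below 0.035 m and z of sleeve_b_mid in the frame of bowl_in between 0.008 and 0.042 m and linear speed of each of sleeve_a, sleeve_b below 0.02 m/s and value of joint buffer below 0.004 m); the robot touches nothing.
It fails at once if the cup is moved more than 30 mm or tipped over (distance of cup from where it was at the start of the episode above 0.03 m or angle between cup's own z axis and vertical above 0.5 rad).
It fails at once if the plates is moved more than 30 mm or tipped over (distance of plates from where it was at the start of the episode above 0.03 m or angle between plates's own z axis and vertical above 0.5 rad).
It fails at once if the fork is moved more than 30 mm or tipped over (distance of fork from where it was at the start of the episode above 0.03 m or angle between fork's own z axis and vertical above 0.5 rad).
It also fails if it takes over 72 s, if anything falls off the work surface, if the arm or the gripper's body presses on something with over 40 N, if the wrist force passes 120 N, or if a joint passes its speed limit or range.

## Working session

There is one attempt and no reset: what is moved stays moved. The work goes in short steps, Python scripts to look and compute and a tool call to move; the robot and the scene stay as the last step left them, time stands still between calls to the robot, and variables do not carry over. Pictures are saved under pics/ and viewed, about 8 in all and at most 12, crops included, and the job is handed in when it is done.

Besides the shell and the picture viewer there is one more tool, called after "Emit:" as name(argument=value, ...) on one line, values as JSON. move_arm: Moves the arm, as the interface text tells. Shifts and turns lie within -1 to 1; 1 stands for 800 mm of shift or pi rad of turn. Its arguments: {"type":"object","properties":{"jaw":{"type":"array","items":{"type":"number"}},"dp":{"type":"array","items":{"type":"array","items":{"type":"number","minimum":-1,"maximum":1}}},"rotation":{"type":"array","items":{"type":"array","items":{"type":"number","minimum":-1,"maximum":1}}},"squeeze":{"type":"number"}},"required":["jaw","dp","rotation"]}

```bash
mkdir -p pics; ls; python3 - <<'E'
from workcell import bot, grab_frame, calibration
import cv2, json
for n in ["top","scene"]:
    im=grab_frame(n); cv2.imwrite(f"pics/{n}0.png",im)
    c=calibration(n); print(n,c)
print(bot.observe())
E
```

```text
pics
top {'camera_matrix': array([[429.47367703,   0.        , 318.38535427],
       [  0.        , 429.47367703, 198.77493444],
       [  0.        ,   0.        ,   1.        ]]), 'dist': array([-0.02120269,  0.        ,  0.        ,  0.        ,  0.        ]), 'T': array([[-0.02196766, -0.98981993,  0.14061976,  0.27875477],
       [-0.99917946,  0.02652384,  0.03060868, -0.01831343],
       [-0.03402686, -0.13983198, -0.98959042,  1.24128068],
       [ 0.        ,  0.        ,  0.        ,  1.        ]])}
scene {'camera_matrix': array([[421.689288  ,   0.        , 316.52718107],
       [  0.        , 421.689288  , 193.39608161],
       [  0.        ,   0.        ,   1.        ]]), 'dist': array([-0.02135551,  0.        ,  0.        ,  0.        ,  0.        ]), 'T': array([[ 0.83888213,  0.36043784, -0.40787416,  0.9854943 ],
       [ 0.54398741, -0.52924678,  0.65113404, -0.80541596],
       [ 0.01882726, -0.76810312, -0.64004931,  0.85614635],
       [ 0.        ,  0.        ,  0.        ,  1.        ]])}
{'clock': 0.1, 'qpos': array([-1.41222278,  0.52195296, -0.03632673,  1.59992204,  0.02120171,
        1.02111589, -0.11279182]), 'qd': array([ 0.00116329, -0.00312999,  0.00113816, -0.00209629, -0.00114171,
        0.00159399, -0.00076082]), 'joint_efforts': array([ 5.15691048e-03, -9.28478980e+01,  1.98517397e+00, -3.70523393e+01,
        1.82515680e-02,  5.31985730e-03,  2.01595907e-05]), 'position': array([0.14170626, 0.60842217, 0.23079458]), 'tool_rot': array([-3.14058204e+00,  7.25583664e-05,  2.91281610e+00]), 'force': array([-0.25123977, -0.62448494,  0.02849232]), 'moment': array([-0.02664083,  0.02900969,  0.00277528]), 'grip_width': 0.08504401065370933}
```

View pics/top0.png

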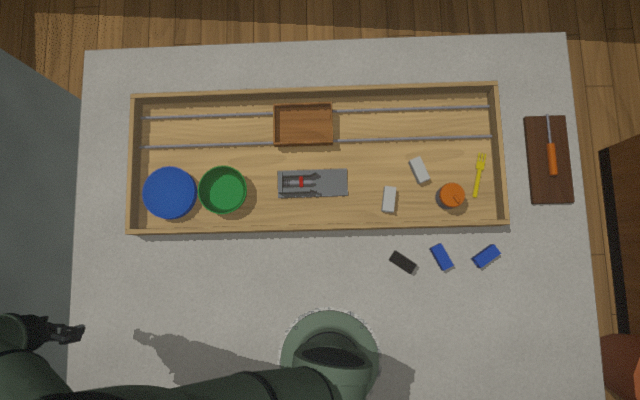

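View pics/scene0.png

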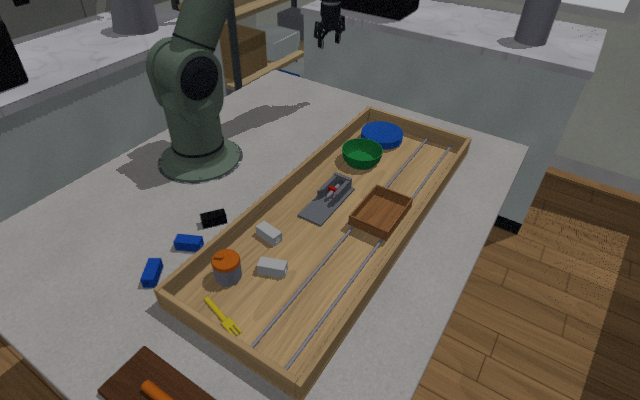

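The top view shows the white sleeves at about (419,170) and (390,199), the gauge at (313,182) with its landing to the right (so gauge +x is about world +y), the bowl at (223,190), the tray at (303,125), and the cup at (452,195). The scene view agrees.

```bash
cat > h.py <<'E'
import numpy as np, cv2
from scipy.spatial.transform import Rotation as R
from workcell import bot, grab_frame, calibration
def ray(cal,px,z):
    px=np.asarray(px,float).reshape(-1,1,2)
    u=cv2.undistortPoints(px,cal["camera_matrix"],cal["dist"]).reshape(-1,2)
    d=np.c_[u,np.ones(len(u))]@cal["T"][:3,:3].T; o=cal["T"][:3,3]
    return o+d*((np.reshape(z,(-1,1))-o[2])/d[:,2:])
def blobs(mask,amin):
    cs,_=cv2.findContours(mask.astype(np.uint8)*255,cv2.RETR_EXTERNAL,cv2.CHAIN_APPROX_NONE)
    return [c for c in cs if cv2.contourArea(c)>amin]
def rect(cal,c,z):
    p=ray(cal,c.reshape(-1,2),z)[:,:2]
    (cx,cy),(w,h),a=cv2.minAreaRect((p*1000).astype(np.float32))
    if w<h: w,h,a=h,w,a+90
    return np.round([cx,cy,w,h,(a+90)%180-90],1)
def plan(x,y,z,yaw):
    """shift (tool axes /0.8) and yaw turn (/pi) to a tool-down pose, plus rows needed"""
    s=bot.observe(); Rt=R.from_euler("xyz",s["tool_rot"])
    dp=Rt.inv().apply(np.array([x,y,z])-s["position"])
    rv=(Rt.inv()*R.from_euler("xyz",[np.pi,0,yaw])).as_rotvec()
    print("pos",s["position"].round(4),"rot",s["tool_rot"].round(3),"w",round(s["grip_width"],4),"t",s["clock"],"F",s["force"].round(1))
    print("dp",(dp/.8).round(4),"rot",(rv/np.pi).round(4),"rows>=",round(np.linalg.norm(dp)/.0625,2),round(np.linalg.norm(rv)/np.deg2rad(10.7),2))
E
python3 - <<'E'
from h import *
im=cv2.imread("pics/top0.png"); cal=calibration("top")
hsv=cv2.cvtColor(im,cv2.COLOR_BGR2HSV); H,S,V=cv2.split(hsv)
roi=np.zeros(H.shape,bool); roi[88:228,135:500]=1
for n,m,z,a in [("white",(S<40)&(V>140)&roi,.044,150),("grey",(S<60)&(V<140)&roi,.02,300),("green",(H>50)&(H<85)&(S>120)&roi,.062,300),("orange",(H<14)&(S>180)&(V>120)&roi,.092,100),("red",((H<6)|(H>174))&(S>150)&(V>100)&roi,.05,10),("yellow",(H>22)&(H<35)&(S>180)&roi,.02,40),("blue",(H>100)&(H<125)&(S>120)&roi,.05,100)]:
    for c in blobs(m,a): print(n,cv2.boundingRect(c),rect(cal,c,z))
print(im[183,335],im[125,303],hsv[125,303],hsv[120,400],hsv[168,419])
# tray rim corners by eye
print(ray(cal,[[274,103],[333,103],[334,146],[277,147]],.068).round(3))
E
python3 -c "
import cv2
i=cv2.imread('pics/top0.png')[90:230,180:480]
cv2.imwrite('pics/c1.png',cv2.resize(i,(780,364),interpolation=cv2.INTER_CUBIC))"
```

```text
white (383, 186, 13, 25) [ 445.2 -179.3   68.3   31.4   -8.7]
white (410, 157, 20, 25) [ 526.8 -269.2   69.1   31.2   21.4]
white (135, 88, 111, 5) [784.7 393.7 331.4  12.6  87.7]
grey (278, 168, 70, 30) [499.2  36.2 200.   80.6 -89.5]
green (202, 167, 45, 47) [477.5 279.6 122.5 120.3 -53.9]
red (299, 176, 4, 11) [500.1  67.9  28.8   8.5  -0.9]
yellow (473, 153, 13, 44) [ 510.  -440.   128.6   20.6  -15.1]
blue (143, 167, 54, 52) [478.1 443.4 154.7 147.2  88.6]
[105 106 105] [ 61 100 140] [ 15 144 140] [ 19 106 164] [ 39  11 161]
[[ 0.726  0.139  0.068]
 [ 0.72  -0.03   0.068]
 [ 0.594 -0.029  0.068]
 [ 0.596  0.131  0.068]]
```

View pics/c1.png

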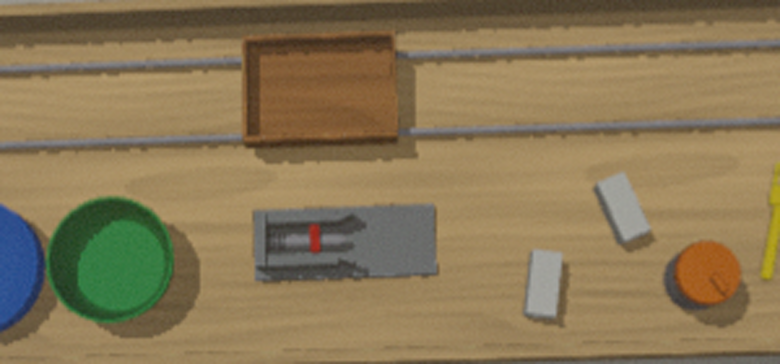

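Crop: the tray spans about (244–397, 35–145), the bowl is at (110,259), the gauge plate at (254–437, 205–280) with the mouth facing right, and the sleeves are at (622,207) and (544,284). Next I move above the gauge for a close look.

Emit:
move_arm(jaw=[0,0,0,0,0,0,0,0], dp=[[-0.0655,-0.034,-0.003],[-0.0655,-0.034,-0.003],[-0.0655,-0.034,-0.003],[-0.0655,-0.034,-0.003],[-0.0655,-0.034,-0.003],[-0.0655,-0.034,-0.003],[-0.0655,-0.034,-0.003],[-0.0655,-0.034,-0.003]], rotation=[[0,0,0],[0,0,0],[0,0,0],[0,0,0],[0,0,0],[0,0,0],[0,0,0],[0,0,0]])

```text
clock: 1.1
position: [0.5018, 0.3002, 0.2505]
tool_rot: [-3.141, -0.0, 2.913]
force: [0.3, 1.1, -1.1]
grip_width: 0.0854
```

Emit:
move_arm(jaw=[0,0,0,0,0,0,0], dp=[[-0.0135,-0.0675,0],[-0.0135,-0.0675,0],[-0.0135,-0.0675,0],[-0.0135,-0.0675,0],[-0.0135,-0.0675,0],[-0.0135,-0.0675,0],[0,0,0]], rotation=[[0,0,0],[0,0,0],[0,0,0],[0,0,0],[0,0,0],[0,0,0],[0,0,0]])

```text
clock: 1.98
position: [0.4897, -0.0326, 0.2505]
tool_rot: [-3.141, 0.0, 2.907]
force: [0.4, 0.0, 0.1]
grip_width: 0.0857
```

```bash
python3 - <<'E'
from h import *
cal=calibration("wrist"); im=grab_frame("wrist"); cv2.imwrite("pics/w1.png",im)
np.savez("pics/w1.npz",**cal); print(cal)
print(ray(calibration("top"),[[452,195]],.092))
plan(.445,-.179,.13,np.deg2rad(171.3))
E
```

```text
{'camera_matrix': array([[359.87500442,   0.        , 316.83260981],
       [  0.        , 359.87500442, 202.03795067],
       [  0.        ,   0.        ,   1.        ]]), 'dist': array([-0.01264886,  0.        ,  0.        ,  0.        ,  0.        ]), 'T': array([[ 0.23137045,  0.92849962,  0.29044132,  0.41426071],
       [ 0.97286513, -0.22048957, -0.07012695, -0.01607304],
       [-0.00107356,  0.29878554, -0.95431968,  0.39301248],
       [ 0.        ,  0.        ,  0.        ,  1.        ]])}
[[ 0.44268445 -0.34173867  0.092     ]]
pos [ 0.49   -0.0301  0.2504] rot [-3.141 -0.     2.91 ] w 0.0852 t 2.025 F [-0.1  0.6  0. ]
dp [ 0.012  -0.194   0.1506] rot [-0.0001 -0.0001 -0.0255] rows>= 3.15 0.43
```

View pics/w1.png

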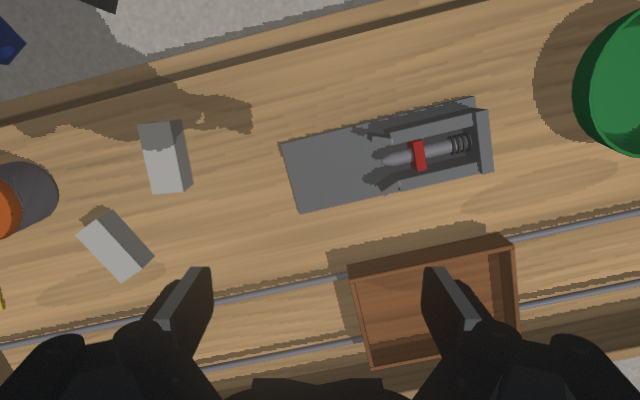

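Wrist view: the landing's front corners are at (279,143) and (301,213), the pin tip at (373,155), and the pin end near (470,143). Both sleeves are visible at left, at about (162,157) and (113,247).

```bash
python3 - <<'E'
from h import *
cal=dict(np.load("pics/w1.npz"))
print(ray(cal,[[279,143],[301,213],[493,173],[373,155],[470,143],[419,155]],[.020,.020,.020,.036,.036,.036]).round(4))
im=cv2.imread("pics/w1.png");g=cv2.cvtColor(im,cv2.COLOR_BGR2HSV)
m=(g[...,1]<40)&(g[...,2]>60); m[:, 260:]=0; m[:105]=0;m[290:]=0; m[:,:70]=0
for c in blobs(m,300):
    print(cv2.boundingRect(c),cv2.approxPolyDP(c,4,True).reshape(-1,2).tolist())
    print(ray(cal,cv2.approxPolyDP(c,4,True).reshape(-1,2),.044).round(3)[:,:2].tolist())
E
```

```text
[[ 0.4565 -0.0667  0.02  ]
 [ 0.536  -0.0633  0.02  ]
 [ 0.5396  0.146   0.02  ]
 [ 0.488   0.0237  0.036 ]
 [ 0.4983  0.1195  0.036 ]
 [ 0.4986  0.0684  0.036 ]]
(76, 210, 78, 73) [[112, 210], [76, 236], [122, 282], [153, 255]]
[[0.48, -0.249], [0.498, -0.297], [0.561, -0.271], [0.538, -0.226]]
(137, 119, 56, 75) [[179, 119], [137, 125], [153, 193], [182, 191], [192, 183]]
[[0.41, -0.15], [0.406, -0.191], [0.473, -0.201], [0.478, -0.171], [0.472, -0.159]]
```

Emit:
move_arm(jaw=[0,0,0,0,0,0,0], dp=[[0.003,-0.0485,0.0377],[0.003,-0.0485,0.0377],[0.003,-0.0485,0.0377],[0.003,-0.0485,0.0377],[0,0,0],[0,0,0.06],[0,0,0.05]], rotation=[[0,0,-0.0255],[0,0,0],[0,0,0],[0,0,0],[0,0,0],[0,0,0],[0,0,0]], squeeze=40)

```text
clock: 2.9
position: [0.4559, -0.1781, 0.0411]
tool_rot: [3.141, 0.001, 2.995]
force: [1.1, -0.8, -0.3]
grip_width: 0.0853
```

```bash
python3 - <<'E'
from h import *
plan(.444,-.1795,.016,np.deg2rad(171.3))
E
```

```text
pos [ 0.4559 -0.1781  0.0411] rot [3.141e+00 1.000e-03 2.995e+00] w 0.0853 t 2.9 F [ 1.1 -0.8 -0.3]
dp [ 0.0144 -0.004   0.0314] rot [0.0003 0.0004 0.0017] rows>= 0.45 0.03
```

Emit:
move_arm(jaw=[0,0,255,255,255,255,255,255], dp=[[0.0145,-0.003,0.01],[0,0,0.02],[0,0,0],[0,0,0],[0,0,0],[0,0,0],[0,0,0],[0,0,0]], rotation=[[0,0,0],[0,0,0],[0,0,0],[0,0,0],[0,0,0],[0,0,0],[0,0,0],[0,0,0]])

```text
clock: 3.9
position: [0.4435, -0.1806, 0.0187]
tool_rot: [-3.141, 0.001, 2.993]
force: [-1.8, 1.1, 10.3]
grip_width: 0.0311
```

```bash
python3 - <<'E'
from h import *
plan(.498,-.025,.09,np.deg2rad(90))
E
```

```text
pos [ 0.4435 -0.1806  0.0187] rot [-3.141e+00  1.000e-03  2.993e+00] w 0.0311 t 3.9 F [-1.8  1.1 10.3]
dp [-0.0386  0.2025 -0.0891] rot [3.000e-04 4.000e-04 4.527e-01] rows>= 2.87 7.61
```

Emit:
move_arm(jaw=[255,255,255,255,255,255,255,255,255,255], dp=[[0,0,-0.06],[0,0,-0.05],[0,0,0],[0,0,0],[0,0,0],[0,0,0],[0,0,0],[0,0,0],[0,0,0],[0,0,0]], rotation=[[0,0,0],[0,0,0.0503],[0,0,0.0503],[0,0,0.0503],[0,0,0.0503],[0,0,0.0503],[0,0,0.0503],[0,0,0.0503],[0,0,0.0503],[0,0,0.0503]])

```text
clock: 5.15
position: [0.4432, -0.1803, 0.1063]
tool_rot: [3.141, -0.0, 1.566]
force: [-1.2, 0.8, -0.7]
grip_width: 0.0312
```

```bash
python3 - <<'E'
from h import *
plan(.498,-.025,.045,np.deg2rad(90))
E
```

```text
pos [ 0.4432 -0.1803  0.1063] rot [ 3.141 -0.     1.566] w 0.0312 t 5.15 F [-1.2  0.8 -0.7]
dp [0.1945 0.0674 0.0767] rot [ 0.0003 -0.0001 -0.0016] rows>= 2.81 0.03
```

Emit:
move_arm(jaw=[255,255,255,255,255,255], dp=[[0.0486,0.0168,0],[0.0486,0.0168,0],[0.0486,0.0168,0],[0.0486,0.0168,0],[0,0,0.05],[0,0,0]], rotation=[[0,0,0],[0,0,0],[0,0,0],[0,0,0],[0,0,0],[0,0,0]])

```text
clock: 5.9
position: [0.4956, -0.0247, 0.0648]
tool_rot: [-3.139, 0.0, 1.571]
force: [0.4, -0.8, 0.8]
grip_width: 0.0311
```

```bash
python3 - <<'E'
from h import *
cal=calibration("wrist"); im=grab_frame("wrist"); cv2.imwrite("pics/w2.png",im)
np.savez("pics/w2.npz",**cal)
plan(.498,-.025,.029,np.deg2rad(90))
E
```

```text
pos [ 0.4962 -0.0255  0.0661] rot [-3.14  0.    1.57] w 0.0312 t 5.95 F [ 0.9  0.3 -0.2]
dp [0.0007 0.0023 0.0463] rot [-0.0005  0.0001 -0.0003] rows>= 0.59 0.01
```

View pics/w2.png

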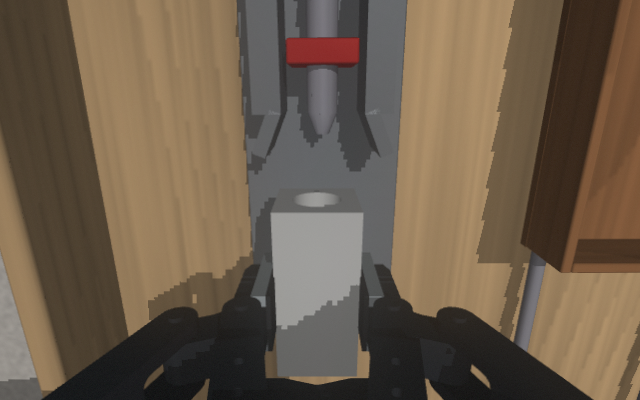

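The wrist picture shows the pin tip at about (321,131), the red buffer at x 286–359, and the held sleeve's front top edge from (273,212) to (362,212), nearly in line.

```bash
python3 - <<'E'
from h import *
cal=dict(np.load("pics/w2.npz"))
print(ray(cal,[[321,131],[322,70],[287,38],[359,38],[248,155],[404,60],[273,212],[362,212],[278,376],[357,376],[252,200],[393,230]],[.036,.036,.048,.048,.020,.02,.0915,.0915,.0915,.0915,.02,.02]).round(4))
E
```

```text
[[ 0.4962  0.0316  0.036 ]
 [ 0.4965  0.0586  0.036 ]
 [ 0.4821  0.0703  0.048 ]
 [ 0.5114  0.0704  0.048 ]
 [ 0.4581  0.0174  0.02  ]
 [ 0.5365  0.0641  0.02  ]
 [ 0.4796  0.0105  0.0915]
 [ 0.5098  0.0105  0.0915]
 [ 0.4791 -0.0587  0.0915]
 [ 0.5106 -0.0586  0.0915]
 [ 0.4589 -0.0073  0.02  ]
 [ 0.5369 -0.0246  0.02  ]]
```

Emit:
move_arm(jaw=[255,255,255,255], dp=[[0,0.0022,0.02],[0,0,0.02],[0,0,0.0075],[0,0,0]], rotation=[[0,0,0],[0,0,0],[0,0,0],[0,0,0]])

```text
clock: 6.45
position: [0.4983, -0.0253, 0.0275]
tool_rot: [-3.141, 0.0, 1.57]
force: [-0.2, 0.5, -0.2]
grip_width: 0.0316
```

Emit:
move_arm(jaw=[255,255,255,255], dp=[[0.012,0,0],[0.012,0,0],[0.012,0,0],[0,0,0]], rotation=[[0,0,0],[0,0,0],[0,0,0],[0,0,0]])

```text
clock: 6.95
position: [0.4985, 0.005, 0.0279]
tool_rot: [-3.142, -0.0, 1.572]
force: [0.1, -0.7, -0.3]
grip_width: 0.0314
```

Emit:
move_arm(jaw=[100,100,100,100,100,255,255,255,255,255], dp=[[0,0,0],[0,0,0],[0,0,0],[-0.04,0,0],[-0.035,0,0],[0,0,0],[0,0,0],[0,0,0],[0,0,0],[0,0,0]], rotation=[[0,0,0],[0,0,0],[0,0,0],[0,0,0],[0,0,0],[0,0,0],[0,0,0],[0,0,0],[0,0,0],[0,0,0]])

```text
clock: 8.2
position: [0.4985, -0.0559, 0.0278]
tool_rot: [-3.142, -0.0, 1.571]
force: [0.4, 0.7, -0.3]
grip_width: -0.0002
```

```bash
python3 - <<'E'
from h import *
cal=calibration("wrist"); im=grab_frame("wrist"); cv2.imwrite("pics/w3.png",im)
plan(.498,.007,.028,np.deg2rad(90))
E
```

```text
pos [ 0.4985 -0.056   0.0279] rot [3.142 0.    1.571] w 0.0003 t 8.25 F [-0.5 -0.4  0.2]
dp [ 0.0787 -0.0006 -0.0002] rot [0.     0.     0.0001] rows>= 1.01 0.0
```

View pics/w3.png

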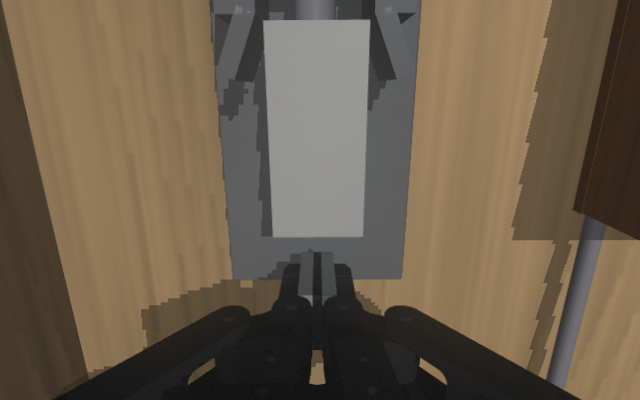

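The picture shows the sleeve's nose in the mouth and on the pin, straight, with its tail at row 237 and the closed fingers just behind it. Pushing gently now.

Emit:
move_arm(jaw=[255,255,255,255,255], dp=[[0.012,0,0],[0.01,0,0],[0.006,0,0],[0.006,0,0],[0,0,0]], rotation=[[0,0,0],[0,0,0],[0,0,0],[0,0,0],[0,0,0]])

```text
clock: 8.88
position: [0.4985, -0.0286, 0.0278]
tool_rot: [-3.142, -0.0, 1.571]
force: [-0.3, 0.4, 0.7]
grip_width: 0.0001
```

Emit:
move_arm(jaw=[255,255,255,255], dp=[[0.006,0,0],[0.006,0,0],[0.006,0,0],[0,0,0]], rotation=[[0,0,0],[0,0,0],[0,0,0],[0,0,0]])

```text
clock: 9.38
position: [0.4986, -0.0142, 0.0279]
tool_rot: [3.142, -0.0, 1.571]
force: [0.3, -0.4, 0.7]
grip_width: 0.0002
```

Emit:
move_arm(jaw=[255,255,255,255,255], dp=[[0.007,0,0],[0.007,0,0],[0.006,0,0],[0.004,0,0],[0,0,0]], rotation=[[0,0,0],[0,0,0],[0,0,0],[0,0,0],[0,0,0]])

```text
clock: 10.0
position: [0.4985, 0.005, 0.0279]
tool_rot: [-3.142, -0.0, 1.571]
force: [1.2, -2.1, 0.8]
grip_width: -0.0002
```

```bash
python3 - <<'E'
from h import *
im=grab_frame("wrist"); cv2.imwrite("pics/w4.png",im); plan(.498,.007,.028,np.deg2rad(90))
E
```

```text
pos [0.4985 0.0049 0.0279] rot [-3.141 -0.     1.571] w 0.0001 t 10.05 F [ 0.1 -2.4  0.9]
dp [ 0.0026 -0.0006 -0.0002] rot [-0.     -0.0001  0.0001] rows>= 0.03 0.0
```

View pics/w4.png

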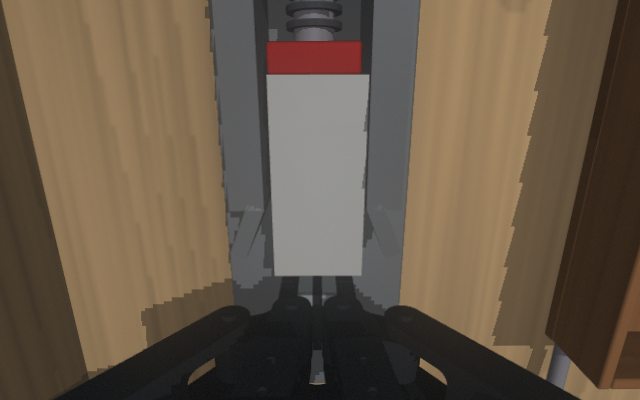

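The sleeve is fully on and pressing the red buffer, about halfway by the 2.4 N reading. I push on to the stop.

Emit:
move_arm(jaw=[255,255,255,255], dp=[[0.004,0,0],[0.004,0,0],[0,0,0],[0,0,0]], rotation=[[0,0,0],[0,0,0],[0,0,0],[0,0,0]])

```text
clock: 10.55
position: [0.4988, 0.0077, 0.0282]
tool_rot: [3.14, 0.004, 1.568]
force: [0.8, -22.4, 4.1]
grip_width: 0.0002
```

Emit:
move_arm(jaw=[255,255,255,255], dp=[[0.004,0,0],[0.003,0,0],[0,0,0],[0,0,0]], rotation=[[0,0,0],[0,0,0],[0,0,0],[0,0,0]])

```text
clock: 11.05
position: [0.499, 0.0085, 0.0286]
tool_rot: [3.138, 0.009, 1.563]
force: [-0.6, -51.4, 11.8]
grip_width: -0.0002
```

The force jumped to a hard stop at TCP y≈.0077, so this sleeve is home: a good one. I back off, open, and grip the tail.

Emit:
move_arm(jaw=[255,255,255,255,100,100,100,100], dp=[[-0.015,0,0],[-0.015,0,0],[-0.02,0,0],[-0.03,0,0],[0,0,0],[0,0,0],[0,0,0],[0,0,0]], rotation=[[0,0,0],[0,0,0],[0,0,0],[0,0,0],[0,0,0],[0,0,0],[0,0,0],[0,0,0]])

```text
clock: 12.05
position: [0.4985, -0.0468, 0.0278]
tool_rot: [-3.142, -0.0, 1.572]
force: [-0.9, 0.5, 0.2]
grip_width: 0.0521
```

```bash
python3 - <<'E'
from h import *
cal=calibration("wrist"); im=grab_frame("wrist"); cv2.imwrite("pics/w5.png",im)
g=cv2.cvtColor(im,cv2.COLOR_BGR2HSV); m=(g[...,1]<40)&(g[...,2]>130); m[:,:230]=0;m[:,420:]=0;m[300:]=0
for c in blobs(m,2000): print(cv2.boundingRect(c),rect(cal,c,.052))
plan(.498,.005,.028,np.deg2rad(90))
E
```

```text
(265, 0, 107, 206) [497.9  21.7  63.5  31.9 -89.5]
pos [ 0.4985 -0.047   0.0279] rot [-3.142 -0.     1.571] w 0.0524 t 12.1 F [ 0.9 -0.3  0.3]
dp [ 0.065  -0.0006 -0.0002] rot [-0.     -0.      0.0002] rows>= 0.83 0.0
```

Emit:
move_arm(jaw=[100,100,100,255,255,255,255,255], dp=[[0.035,0,0],[0.029,0,0],[0,0,0],[0,0,0],[0,0,0],[0,0,0],[0,0,0],[0,0,0]], rotation=[[0,0,0],[0,0,0],[0,0,0],[0,0,0],[0,0,0],[0,0,0],[0,0,0],[0,0,0]])

```text
clock: 13.1
position: [0.4985, 0.0032, 0.0281]
tool_rot: [3.142, -0.0, 1.57]
force: [-1.0, 2.9, 5.8]
grip_width: 0.0314
```

Emit:
move_arm(jaw=[255,255,255,255,255,255], dp=[[-0.03,0,0],[-0.035,0,0],[0,0,0],[0,0,-0.05],[0,0,-0.05],[0,0,0]], rotation=[[0,0,0],[0,0,0],[0,0,0],[0,0,0],[0,0,0],[0,0,0]])

```text
clock: 13.85
position: [0.4996, -0.0481, 0.11]
tool_rot: [3.138, -0.0, 1.571]
force: [0.3, -0.0, -0.4]
grip_width: 0.0312
```

```bash
python3 - <<'E'
from h import *
plan(.659,.035,.108,np.deg2rad(90))
E
```

```text
pos [ 0.4996 -0.0481  0.11  ] rot [ 3.138 -0.     1.571] w 0.0312 t 13.85 F [ 0.3 -0.  -0.4]
dp [0.1039 0.1992 0.0032] rot [ 0.0011 -0.0001 -0.0001] rows>= 2.88 0.02
```

Emit:
move_arm(jaw=[255,255,255,255,255,255,255], dp=[[0.026,0.05,0],[0.026,0.05,0],[0.026,0.05,0],[0.026,0.05,0],[0,0,0.04],[0,0,0.04],[0,0,0]], rotation=[[0,0,0],[0,0,0],[0,0,0],[0,0,0],[0,0,0],[0,0,0],[0,0,0]])

```text
clock: 14.72
position: [0.6576, 0.0349, 0.0412]
tool_rot: [-3.139, 0.0, 1.57]
force: [-0.0, 0.2, -1.0]
grip_width: 0.0309
```

```bash
python3 - <<'E'
from h import *
im=grab_frame("wrist"); cv2.imwrite("pics/w6.png",im)
plan(.659,.035,.043,np.deg2rad(90))
E
```

```text
pos [0.6577 0.0349 0.0422] rot [-3.139  0.     1.57 ] w 0.0312 t 14.775 F [-0.5  0.1  0.1]
dp [ 0.0001  0.0016 -0.0011] rot [-0.0007  0.     -0.0002] rows>= 0.03 0.01
```

View pics/w6.png

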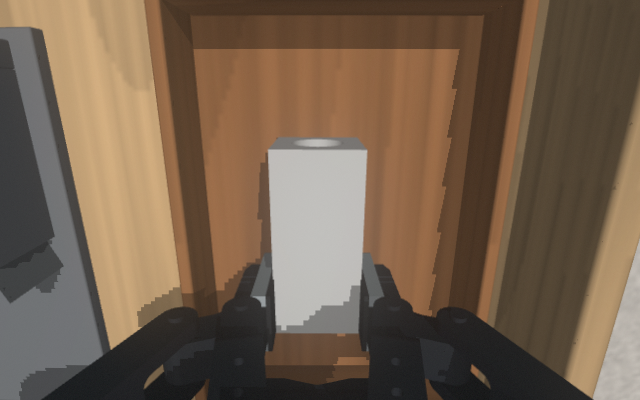

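The sleeve sits on the tray floor, within the walls. I release it and go to the second sleeve.

Emit:
move_arm(jaw=[120,120,120,120,120,0,0], dp=[[0,0,0],[0,0,0],[0,0,0],[0,0,-0.06],[0,0,-0.06],[0,0,0],[0,0,0]], rotation=[[0,0,0],[0,0,0],[0,0,0],[0,0,0],[0,0,0],[0,0,0],[0,0,0]])

```text
clock: 15.65
position: [0.6583, 0.0353, 0.1397]
tool_rot: [-3.142, -0.0, 1.571]
force: [-0.3, -0.2, -0.1]
grip_width: 0.0793
```

```bash
python3 - <<'E'
from h import *
plan(.525,-.269,.13,np.deg2rad(22))
E
```

```text
pos [0.6583 0.0353 0.1397] rot [-3.142 -0.     1.571] w 0.0793 t 15.65 F [-0.3 -0.2 -0.1]
dp [-0.3803 -0.1667  0.012 ] rot [-1.000e-04 -1.000e-04  3.778e-01] rows>= 5.32 6.36
```

Emit:
move_arm(jaw=[0,0,0,0,0,0,0], dp=[[-0.0634,-0.0278,0],[-0.0634,-0.0278,0],[-0.0634,-0.0278,0],[-0.0634,-0.0278,0],[-0.0634,-0.0278,0],[-0.0634,-0.0278,0],[0,0,0]], rotation=[[0,0,0],[0,0,0],[0,0,0],[0,0,0],[0,0,0],[0,0,0],[0,0,0.054]])

```text
clock: 16.52
position: [0.5219, -0.2741, 0.1395]
tool_rot: [-3.14, 0.001, 1.392]
force: [1.4, 1.0, -0.2]
grip_width: 0.0851
```

Emit:
move_arm(jaw=[0,0,0,0,0,0,0], dp=[[0,0,0],[0,0,0],[0,0,0],[0,0,0],[0,0,0],[0,0,0.06],[0,0,0]], rotation=[[0,0,0.054],[0,0,0.054],[0,0,0.054],[0,0,0.054],[0,0,0.054],[0,0,0.054],[0,0,0]])

```text
clock: 17.4
position: [0.5231, -0.2683, 0.0888]
tool_rot: [-3.138, 0.005, 0.384]
force: [-0.9, 0.1, 0.9]
grip_width: 0.0857
```

```bash
python3 - <<'E'
from h import *
cal=calibration("wrist"); im=grab_frame("wrist"); cv2.imwrite("pics/w7.png",im)
g=cv2.cvtColor(im,cv2.COLOR_BGR2HSV); m=(g[...,1]<40)&(g[...,2]>130); m[:,:180]=0;m[:,460:]=0
for c in blobs(m,1500): print(cv2.boundingRect(c),rect(cal,c,.044))
plan(.525,-.269,.016,np.deg2rad(22))
E
```

```text
(292, 170, 60, 116) [ 523.4 -271.2   68.7   31.7   21.3]
pos [ 0.5239 -0.2692  0.0909] rot [-3.14e+00  3.00e-03  3.87e-01] w 0.0852 t 17.45 F [-0.2 -0.6  1.5]
dp [0.0017 0.0004 0.0936] rot [-0.0005  0.001   0.0008] rows>= 1.2 0.02
```

View pics/w7.png

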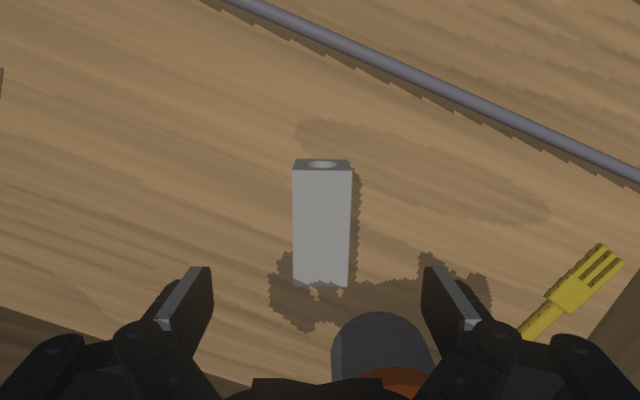

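The second sleeve is centred between the open fingers at (322,228), with the cup clear behind. Grasping.

Emit:
move_arm(jaw=[0,0,0,255,255,255,255,255,255], dp=[[-0.0015,0.002,0.05],[0,0,0.042],[0,0,0],[0,0,0],[0,0,0],[0,0,0],[0,0,0],[0,0,-0.06],[0,0,-0.05]], rotation=[[0,0,0],[0,0,0],[0,0,0],[0,0,0],[0,0,0],[0,0,0],[0,0,0],[0,0,0],[0,0,0]])

```text
clock: 18.58
position: [0.5244, -0.2714, 0.108]
tool_rot: [3.141, 0.0, 0.383]
force: [-0.2, -0.4, -0.3]
grip_width: 0.0313
```

```bash
python3 - <<'E'
from h import *
plan(.4985,-.025,.1,np.deg2rad(90))
E
```

```text
pos [ 0.5244 -0.2714  0.108 ] rot [3.141 0.    0.383] w 0.0313 t 18.575 F [-0.2 -0.4 -0.3]
dp [ 0.0851 -0.2978  0.0099] rot [ 0.000e+00  1.000e-04 -3.781e-01] rows>= 3.97 6.36
```

Emit:
move_arm(jaw=[255,255,255,255,255,255,255,255,255,255], dp=[[0.017,-0.0596,0],[0.017,-0.0596,0],[0.017,-0.0596,0],[0.017,-0.0596,0],[0.017,-0.0596,0],[0,0,0],[0,0,0],[0,0,0],[0,0,0],[0,0,0]], rotation=[[0,0,0],[0,0,0],[0,0,0],[0,0,0],[0,0,0],[0,0,-0.054],[0,0,-0.054],[0,0,-0.054],[0,0,-0.054],[0,0,-0.054]])

```text
clock: 19.82
position: [0.4985, -0.0247, 0.1067]
tool_rot: [3.141, -0.0, 1.237]
force: [-0.2, -1.2, 0.2]
grip_width: 0.0312
```

Emit:
move_arm(jaw=[255,255,255,255], dp=[[0,0,0],[0,0,0],[0,0,0.05],[0,0,0]], rotation=[[0,0,-0.054],[0,0,-0.054],[0,0,0],[0,0,0]])

```text
clock: 20.32
position: [0.4973, -0.025, 0.0653]
tool_rot: [-3.139, 0.0, 1.57]
force: [0.3, 0.2, -0.4]
grip_width: 0.0312
```

```bash
python3 - <<'E'
from h import *
cal=calibration("wrist"); im=grab_frame("wrist"); cv2.imwrite("pics/w8.png",im)
g=cv2.cvtColor(im,cv2.COLOR_BGR2HSV)
m=(g[...,1]<40)&(g[...,2]>140); m[:,:230]=0;m[:,420:]=0
for c in blobs(m,1500): print(cv2.boundingRect(c),rect(cal,c,.093))
m=((g[...,0]<6)|(g[...,0]>174))&(g[...,1]>150)
for c in blobs(m,300): print(cv2.boundingRect(c),rect(cal,c,.048))
plan(.4985,-.025,.0275,np.deg2rad(90))
E
```

```text
(272, 215, 91, 113) [496.2 -12.7  44.6  30.9 -89.9]
(282, 37, 73, 26) [496.5  65.8  29.7   9.6   0. ]
pos [ 0.4979 -0.0252  0.0664] rot [-3.14  0.    1.57] w 0.0313 t 20.375 F [-0.5 -0.  -0.9]
dp [0.0002 0.0008 0.0486] rot [-0.0005  0.0001 -0.0003] rows>= 0.62 0.01
```

Emit:
move_arm(jaw=[255,255,255,255,255,255,255,255], dp=[[0,0.0005,0.02],[0,0,0.02],[0,0,0.008],[0,0,0],[0.012,0,0],[0.012,0,0],[0.012,0,0],[0,0,0]], rotation=[[0,0,0],[0,0,0],[0,0,0],[0,0,0],[0,0,0],[0,0,0],[0,0,0],[0,0,0]])

```text
clock: 21.38
position: [0.4989, 0.0052, 0.0279]
tool_rot: [3.142, -0.0, 1.572]
force: [-0.5, -0.3, -0.8]
grip_width: 0.0313
```

Emit:
move_arm(jaw=[100,100,100,100,100,255,255,255,255,255], dp=[[0,0,0],[0,0,0],[0,0,0],[-0.04,0,0],[-0.035,0,0],[0,0,0],[0,0,0],[0,0,0],[0,0,0],[0,0,0]], rotation=[[0,0,0],[0,0,0],[0,0,0],[0,0,0],[0,0,0],[0,0,0],[0,0,0],[0,0,0],[0,0,0],[0,0,0]])

```text
clock: 22.62
position: [0.4989, -0.0556, 0.0279]
tool_rot: [-3.142, -0.0, 1.571]
force: [0.1, -0.5, -0.6]
grip_width: -0.0002
```

Emit:
move_arm(jaw=[255,255,255,255,255], dp=[[0.012,0,0],[0.008,0,0],[0.004,0,0],[0.004,0,0],[0,0,0]], rotation=[[0,0,0],[0,0,0],[0,0,0],[0,0,0],[0,0,0]])

```text
clock: 23.25
position: [0.4988, -0.0333, 0.0278]
tool_rot: [-3.142, -0.0, 1.571]
force: [0.4, -0.3, -0.1]
grip_width: -0.0001
```

Emit:
move_arm(jaw=[255,255,255,255], dp=[[0.003,0,0],[0.003,0,0],[0.002,0,0],[0,0,0]], rotation=[[0,0,0],[0,0,0],[0,0,0],[0,0,0]])

```text
clock: 23.75
position: [0.4989, -0.0281, 0.028]
tool_rot: [3.141, 0.001, 1.57]
force: [-0.2, -7.2, 1.1]
grip_width: 0.0001
```

```bash
python3 - <<'E'
from h import *
cal=calibration("wrist"); im=grab_frame("wrist"); cv2.imwrite("pics/w9.png",im)
g=cv2.cvtColor(im,cv2.COLOR_BGR2HSV); m=(g[...,1]<40)&(g[...,2]>130); m[:,:230]=0;m[:,420:]=0;m[300:]=0
for c in blobs(m,2000): print(cv2.boundingRect(c),rect(cal,c,.052))
plan(.498,.005,.028,np.deg2rad(90))
E
```

```text
(262, 74, 102, 202) [497.1  16.6  69.6  31.8 -88.7]
pos [ 0.4989 -0.0281  0.0279] rot [3.141e+00 1.000e-03 1.570e+00] w 0.0003 t 23.8 F [-0.1 -6.9  0.3]
dp [ 0.0414 -0.0012 -0.0001] rot [ 0.0001  0.0004 -0.0003] rows>= 0.53 0.01
```

View pics/w9.png

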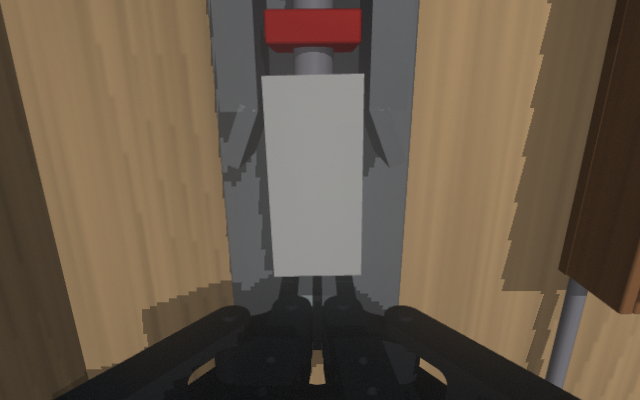

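The sleeve has stopped short of the red buffer with its centre at gauge x≈−23 mm. A little more push will confirm the jam.

Emit:
move_arm(jaw=[255,255,255,255], dp=[[0.003,0,0],[0.002,0,0],[0,0,0],[0,0,0]], rotation=[[0,0,0],[0,0,0],[0,0,0],[0,0,0]])

```text
clock: 24.3
position: [0.4993, -0.0272, 0.0283]
tool_rot: [3.139, 0.005, 1.567]
force: [0.3, -25.4, 4.3]
grip_width: -0.0001
```

Emit:
move_arm(jaw=[255,255,100,100,100,100,100,100,100], dp=[[-0.015,0,0],[-0.03,0,0],[0,0,0],[0,0,0],[0,0,0],[0,0,0],[0.03,0,0],[0.026,0,0],[0,0,0]], rotation=[[0,0,0],[0,0,0],[0,0,0],[0,0,0],[0,0,0],[0,0,0],[0,0,0],[0,0,0],[0,0,0]])

```text
clock: 25.42
position: [0.4989, -0.0126, 0.0278]
tool_rot: [-3.141, -0.001, 1.573]
force: [-0.2, -0.9, 0.7]
grip_width: 0.0517
```

Emit:
move_arm(jaw=[100,100,255,255,255,255,255], dp=[[0.02,0,0],[0,0,0],[0,0,0],[0,0,0],[0,0,0],[0,0,0],[0,0,0]], rotation=[[0,0,0],[0,0,0],[0,0,0],[0,0,0],[0,0,0],[0,0,0],[0,0,0]])

```text
clock: 26.3
position: [0.4988, 0.0012, 0.0281]
tool_rot: [-3.142, -0.0, 1.57]
force: [-1.4, 1.1, 6.6]
grip_width: 0.031
```

Emit:
move_arm(jaw=[255,255,255,255,255,255], dp=[[-0.03,0,0],[-0.03,0,0],[0,0,0],[0,0,-0.06],[0,0,-0.06],[0,0,0]], rotation=[[0,0,0],[0,0,0],[0,0,0],[0,0,0],[0,0,0],[0,0,0]])

```text
clock: 27.05
position: [0.5002, -0.0458, 0.1264]
tool_rot: [3.137, -0.001, 1.571]
force: [0.5, -0.1, -0.9]
grip_width: 0.031
```

```bash
python3 - <<'E'
from h import *
plan(.479,.270,.12,np.deg2rad(90))
E
```

```text
pos [ 0.5002 -0.0458  0.1264] rot [ 3.137e+00 -1.000e-03  1.571e+00] w 0.031 t 27.05 F [ 0.5 -0.1 -0.9]
dp [ 0.3948 -0.0265  0.0081] rot [ 0.0013 -0.0002  0.0001] rows>= 5.07 0.02
```

Emit:
move_arm(jaw=[255,255,255,255,255,255,255,255], dp=[[0.0652,-0.0045,0],[0.0652,-0.0045,0],[0.0652,-0.0045,0],[0.0652,-0.0045,0],[0.0652,-0.0045,0],[0.0652,-0.0045,0],[0,0,0],[0,0,0]], rotation=[[0,0,0],[0,0,0],[0,0,0],[0,0,0],[0,0,0],[0,0,0],[0,0,0],[0,0,0]])

```text
clock: 28.05
position: [0.4769, 0.2661, 0.1232]
tool_rot: [-3.141, 0.001, 1.571]
force: [0.4, -0.7, 0.1]
grip_width: 0.031
```

```bash
python3 - <<'E'
from h import *
cal=calibration("wrist"); im=grab_frame("wrist"); cv2.imwrite("pics/w10.png",im); np.savez("pics/w10.npz",**cal)
plan(.479,.267,.028,np.deg2rad(90))
E
```

```text
pos [0.4772 0.2656 0.1235] rot [-3.141e+00  1.000e-03  1.570e+00] w 0.0315 t 28.1 F [-0.4 -0.5 -1.2]
dp [0.0018 0.0023 0.1193] rot [-0.0002  0.0002 -0.0004] rows>= 1.53 0.01
```

View pics/w10.png

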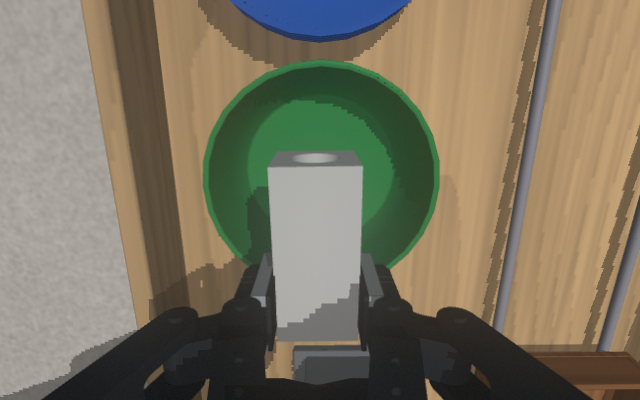

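The bowl rim spans columns 204–439 with its top at row 61. The sleeve is over it, with the gauge end at the bottom of the frame.

```bash
python3 - <<'E'
from h import *
cal=dict(np.load("pics/w10.npz"))
print(ray(cal,[[204,172],[439,178],[321,61]],.062).round(4)); print(ray(cal,[[268,167],[362,167],[275,340],[358,340]],.149).round(4))
E
```

```text
[[0.4103 0.2954 0.062 ]
 [0.5467 0.292  0.062 ]
 [0.4778 0.3555 0.062 ]]
[[0.4596 0.3167 0.149 ]
 [0.4906 0.3168 0.149 ]
 [0.4596 0.2486 0.149 ]
 [0.4917 0.2487 0.149 ]]
```

Emit:
move_arm(jaw=[255,255,255,255,135,135,135,135,135,135], dp=[[0.006,0.004,0.04],[0,0,0.05],[0,0,0.03],[0,0,0],[0,0,0],[0,0,0],[0,0,-0.03],[0,0,-0.07],[0,0,-0.07],[0,0,0]], rotation=[[0,0,0],[0,0,0],[0,0,0],[0,0,0],[0,0,0],[0,0,0],[0,0,0],[0,0,0],[0,0,0],[0,0,0]])

```text
clock: 29.35
position: [0.482, 0.2723, 0.1679]
tool_rot: [3.137, -0.004, 1.571]
force: [-0.2, -0.1, 0.7]
grip_width: 0.0401
```

```bash
python3 - <<'E'
from h import *
cal=calibration("wrist"); im=grab_frame("wrist"); im2=grab_frame("scene")
cv2.imwrite("pics/end.png",np.vstack([im[:300],cv2.resize(im2[80:300,180:500],(640,440))[:300]]))
g=cv2.cvtColor(im,cv2.COLOR_BGR2HSV); m=(g[...,1]<60)&(g[...,2]>110); m[:,:220]=0;m[:,420:]=0; m[:60]=0
for c in blobs(m,1000): print(cv2.boundingRect(c),rect(cal,c,.05))
plan(.479,.267,.2,np.deg2rad(90))
E
```

```text
(291, 125, 45, 97) [478.9 287.2  72.9  32.2 -89.3]
pos [0.4804 0.2719 0.1645] rot [ 3.141e+00 -1.000e-03  1.571e+00] w 0.0403 t 29.45 F [0.2 1.1 0. ]
dp [-0.006  -0.0017 -0.0444] rot [ 0.0002 -0.0004  0.0001] rows>= 0.57 0.01
```

View pics/end.png

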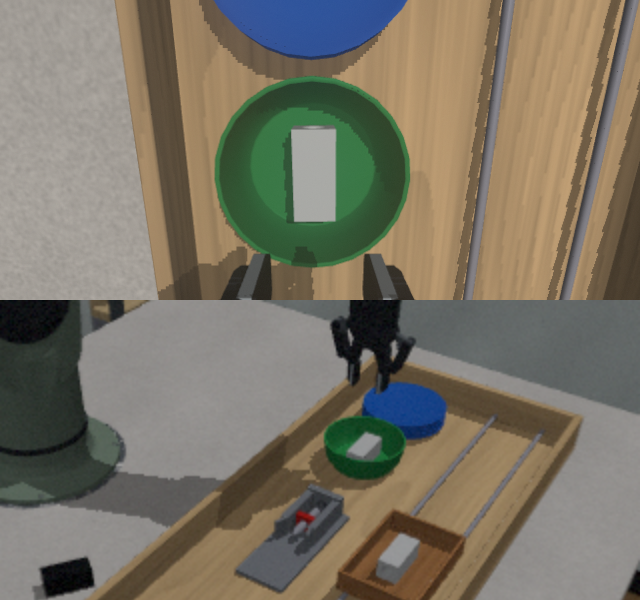

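The sleeves lie flat in the bowl at (313,173) and in the tray at (398,557 in the lower view). The gauge is empty, its buffer looks at rest, and the gripper is clear. Handing in.

```bash
python3 -c "
from workcell import workorder
print(workorder.job_done())"
```

```text
the job is handed in; nothing more can be done
None
```

Both sleeves were tried and put away, and I handed the job in at about 29.5 s; the hand-in returned no verdict.

- **First sleeve (the one at x 444, y −180 mm):** it went fully home against the red buffer with a clear hard stop, and now lies flat in the divider tray.
- **Second sleeve (the one at x 523, y −271 mm):** it jammed short of the buffer with its centre at about gauge x −23 mm. Pushing to 25 N moved it only about 1 mm more. It now lies in the green bowl.

**Last checks:**
- The final pictures show the bowl sleeve within about 1 mm of the bowl's centre and the other sleeve flat inside the tray.
- The gauge is empty, the buffer looks to be at rest (not measured), and the gripper is about 100 mm above everything.
- I did not re-measure the cup, fork and plates at the end. No move was planned through them, and the plates look in place in the last picture.

**Possible problem:** at the first sleeve's stop, the push by the closed fingertips peaked at 51 N. That is well under the 120 N wrist limit. It is above the 40 N limit for the arm or the gripper's body, but I take that limit not to cover the fingers.

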